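Hold the middle-sized tweezers at the marked gap over the bowl

ROBOT

A 6-joint arm with a two-finger parallel gripper is mounted at the origin on a cart in front of the work surface, level with it; the furniture and walls round the work are solid. World frame = base frame: x ahead of the robot, y to its left, z up, the work surface at z = 0. Lengths are in m, angles in rad, forces in N, time in s.
With the tool pointing down it reaches from about 0.35 to 0.975 m from the base axis. Payload 4.9 kg.
Tool frame: the origin (TCP) lies on the mounting face of the last link; the fingertips stand 173 mm ahead of it and the grasp point (between the pads) lies ctrl.pinch_z ahead of it (ctrl.pinch_z is the distance from the TCP to the grasp point, in m); z points along the fingers, y is the line along which they close (so a half turn about z gives the same grasp; the last joint's range is limited). The gripper opens to 85 mm and grips with 20 to 120 N. Pads are 22 mm wide; open, the fingers measure 114 mm over their backs; the gripper's body (76 mm by 85 mm) begins 54 mm behind the grasp point. The pads swing forward as they close: fully open they stand 13 mm farther back than shut.
Start: joints at [-1.376, 0.053, 1.613, -0, 1.476, -0.119], TCP at [0.193, -0.594, 0.405] pointing down, gripper open.
Joint ranges: [-3.01, 3.01], [-1.01, 2.22], [0.06, 2.58], [-1.02, 4.17], [0.09, 2.62], [-3.14, 3.14]. Speed limits (rad/s): [2.57, 2.57, 3.14, 3.14, 3.14, 3.14].

INTERFACE

Orientations are given as a rotation vector (axis times angle).
In Python, from station import telemetry, eyes, ctrl gives the robot as it stands.
- The arm moves only by the tool apply_moves, never from a script. Its argument "plan" is a list of rows, each a list of 5 numbers: the finger opening in m, from 0 to 0.0854, then the shift along the tool's x, y, z in m, then the turn about the tool's z in rad. In form: [[jaw, x, y, z, roll], ...]. A call has 1 to 12 rows; each row is the pose to reach, as a shift and turn from the pose commanded when the call began, along the tool's axes at that moment; what a row does not reach only later rows make up. A row lasts 1/12 s, in which the tool goes at most 41.7 mm and 7.16 degrees, less where a joint would pass 70% of its speed; a pose out of reach is approached as far as the arm can. A call with a gripper value outside its range is refused whole. The fingers move at their own pace and stop on an object; "newtons" is the grip in N (left out, the last holds). Time passes only in rows, so rows that repeat a pose let the fingers close. It gives the time, the measured TCP pose, the force, the opening and the grip force at its end, in the units of the state.
- telemetry.get_obs(): the state, without advancing time (a new reading comes with each control period).
- eyes.get_image(name): name is "scene" or "top"; returns a dict with "img" (400x640x3 uint8, blue, green, red), "range_z" (400x640 float32, m along the optical axis (not along the pixel's ray), 0 where there is no reading), "K" (3x3 intrinsics, pixels), "pose" (4x4, takes a point from camera to world coordinates). Camera axes: x right, y down, z forward; pixel columns grow to the right and rows downward; lengths in m; the calibration is good to about 2 mm. A picture is of the moment at which its call begins.
- ctrl.finish_job(): hands the job in; it is judged then, once.
Trained networks look in a picture, given as the dict that the camera call returned (one of the last four; its "shot" number tells which), for a name from the list of things; names that differ only in an ending like _2 or _b are one class to them, and where a whole thing is asked for, a point or a joint stands for the part that bears it (a point fixed in the world has none). Each returns a list of dicts, best first, with "confidence" (0 to 1); they miss things now and then, are a little off and sometimes report something else, mostly with a low value. They report only what shows in the picture. A call takes as long as a camera call.
- eyes.search_frame(thing, picture): "box" ([left, top, right, bottom] in pixels, round what is visible of it).
- eyes.outline_of(thing, picture): "region" (400x640 bool, what is visible of it) and "box" ([left, top, right, bottom] in pixels, round what is visible of it).
- eyes.tip_of(thing, picture): "point" ([column, row] in pixels: a listed point, or the origin of a listed thing).
The state is a dict: "t": time; "q": joint angles; "dq": joint speeds; "effort": joint torques, N m; "tool_pos": TCP position; "tool_rot": TCP orientation; "contact_force": force on the tool from outside, world axes, zero at the start; "wrist_torque": the same for the moment, N m; "opening": finger opening in m; "grip_force": force on a finger pad.
Only numpy, scipy, OpenCV 4.12 (cv2) and the standard library are available. Lean on these libraries where they do the work, as an engineer would, in place of code of your own. Each camera call takes 0.05 s, during which the arm holds its last target. There are 200 camera calls.

TASK

Take the middle-sized of the three sprung steel tweezers from the wooden rack by the ribbed finger plates, and hold it level with both its tips a few centimetres above the steel bowl. Squeeze it there until the tips are 12 mm apart (its right leg then lies at the raised mark on the scale strip) and keep that gap steady for a few seconds, ready for me to lay a bone between the tips; the program finishes while still holding the tweezers so. Leave the other two tweezers, the bowl, the shell and the pot where they are.

Things in the scene. Friction and masses are not known exactly. Their poses are not given: they have to be found in the camera images.
- tweezers_middle: The tweezers to use: bare steel, lying level on the rack, 166 mm long (small one 134, large one 206 mm; otherwise alike), about 90 g. Two straight strip legs 10 mm high, sprung apart from a heel block 20 x 18 x 10 mm. Origin: centre line, underside, between the ribbed finger plates; x points to the tips, y to its left, z up. Leg hinges at x = -80, y = +-5 mm; tips at x = 70. Balances near the origin.
- tweezers_middle_plates (a point): Where to grasp: midway between the ribbed finger plates (36 mm long, 10 mm high, on the outer faces of the legs), at mid-height, 5 mm above the origin. Width over the plates: 35 mm at rest with the tips 40 mm apart; 20 mm with legs parallel and tips 12 mm apart. Tip gap = 10 mm + 1.875 x (width - 19 mm).
- tweezers_middle_mark (a point): The dark raised mark on the flat aluminium scale strip, which is fixed on the left leg 30 mm behind the tip and crosses over the right leg. With the tips 12 mm apart the mark stands over the middle of the right leg.
- tweezers_small: Small look-alike tweezers, 134 mm long, on the same rack; to be left. Origin and axes as for the middle one.
- tweezers_large: Large look-alike tweezers, 206 mm long, on the same rack; to be left. Origin and axes as for the middle one.
- tweezers_middle_left_tip (a point): Inner face of the left leg's tip of the middle tweezers, at mid-height. The tip gap is the distance between the two tip points.
- tweezers_middle_right_tip (a point): Inner face of the right leg's tip of the middle tweezers, at mid-height.
- tweezers_middle_left (a joint): Closing angle of the left leg of the middle tweezers, rad: 0 sprung open, 0.0935 parallel at the mark, 0.13 the stop. Tip gap = 10 mm + 150 mm x (sin(0.1 - left) + sin(0.1 - right)).
- tweezers_middle_right (a joint): Closing angle of the right leg, in the same way. The springs press back on each plate with about 0.55 N for every mm that the width over the plates is squeezed below its 35 mm of rest, some 8 N at the mark. Any gripper can squeeze the tips fully shut, so it is the opening that must be set.
- rack: Fixed wooden rack, 90 x 360 mm: base board 6 mm thick, two rails along y at x = -35 and +35 mm (12 mm wide, tops 32 mm above the bench), on which the three tweezers lie crosswise, 120 mm apart, tips away from the robot, sizes in any order. The 58 mm between the rails is for the fingers. Two pegs, 10 mm high, on the near rail. Origin: centre of its underside.
- bowl: Loose round steel bowl, 112 mm across the rim, 46 mm high, standing on the bench beyond the rack. Origin: centre of its underside.
- shell: Loose spiny pale shell about 60 mm wide on the bench, a bystander. Origin: its underside's centre.
- pot: Loose small white screw pot, 44 mm across, 38 mm high, a bystander. Origin: its underside's centre.

How it is judged:
On the way, in this order (a step that is already met when the one before it is completed fails the run):
1. the middle tweezers are lifted clear of the rack in the fingers (height (world z) of tweezers_middle above 0.045 m and contact force between tweezers_middle and rack below 0.02 N and contact force between the fingers and tweezers_middle above 0.3 N), for 0.2 s.
2. both tips are over the bowl, 12 mm apart, and stay so for two seconds (distance between tweezers_middle_left_tip and tweezers_middle_right_tip between 0.0095 and 0.0145 m and horizontal distance between each of tweezers_middle_left_tip, tweezers_middle_right_tip and bowl below 0.05 m and height (world z) of tweezers_middle_left_tip between 0.052 and 0.16 m), for 2 s.
At the end, for the whole second after the job is handed in: The middle tweezers are held at rest by the fingers alone, level to 0.35 rad, tip gap 12 mm +- 2.5 mm, both tips within 50 mm of the bowl's centre from above and 52 to 160 mm over the bench (rim at 46 mm); bowl and other tweezers within 30 mm of their start (all of step 2 and height (world z) of tweezers_middle_right_tip between 0.052 and 0.16 m and angle between tweezers_middle's own z axis and vertical below 0.35 rad and contact force between the fingers and tweezers_middle above 1 N and contact force between tweezers_middle and rack below 0.02 N and contact force between tweezers_middle and bowl below 0.02 N and contact force between tweezers_middle and pot below 0.02 N and contact force between tweezers_middle and shell below 0.02 N and linear speed of tweezers_middle below 0.02 m/s and distance of each of bowl, tweezers_small, tweezers_large from where it was at the start of the episode below 0.03 m); the arm keeps its last pose, push and grip.
It fails at once if one of the other tweezers is taken or pushed about (distance of any of tweezers_small, tweezers_large from where it was at the start of the episode above 0.03 m).
It fails at once if the bowl, the shell or the pot is pushed about (distance of any of bowl, shell, pot from where it was at the start of the episode above 0.03 m).
It also fails if it takes over 38 s, if anything falls off the work surface, if the arm or the gripper's body presses on something with over 40 N, if the wrist force passes 120 N, or if a joint passes its speed limit or range.

## Working session

There is one attempt and no reset: what is moved stays moved. The work goes in short steps, Python scripts to look and compute and a tool call to move; the robot and the scene stay as the last step left them, time stands still between calls to the robot, and variables do not carry over. Pictures are saved under pics/ and viewed, at most 10 in all, crops included, and the job is handed in when it is done.

Besides the shell and the picture viewer there is one more tool, called after ">>>" as name(argument=value, ...), one argument or row to a line, values as JSON. apply_moves: Moves the arm, as the interface text tells. Its arguments: {"type":"object","properties":{"plan":{"type":"array","items":{"type":"array","items":{"type":"number"}}},"newtons":{"type":"number"}},"required":["plan"]}

```bash
mkdir -p pics; cat > h.py <<'E'
import numpy as np, cv2
from station import telemetry, eyes, ctrl
def w(p,u,v,z=None):
    K,T=p["K"],p["pose"]; r=np.linalg.inv(K)@[u,v,1]
    if z is None:
        d=p["range_z"][int(round(v)),int(round(u))]; return T[:3,:3]@(r*d)+T[:3,3]
    r=T[:3,:3]@r; s=(z-T[2,3])/r[2]; return T[:3,3]+s*r
E
python3 - <<'E'
from h import *
np.set_printoptions(precision=4,suppress=True)
o=telemetry.get_obs(); print(o["t"],o["tool_pos"],o["tool_rot"],o["opening"],ctrl.pinch_z)
for n in ["top","scene"]:
    p=eyes.get_image(n); cv2.imwrite(f"pics/{n}1.png",p["img"]); print(n,p["pose"])
    for t,z in [("tweezers_middle",.032),("tweezers_middle_plates",.037),("tweezers_middle_mark",.043),("tweezers_small",.032),("tweezers_large",.032),("tweezers_middle_left_tip",.037),("tweezers_middle_right_tip",.037),("rack",0),("bowl",0),("shell",0),("pot",0)]:
        for r in eyes.tip_of(t,p)[:2]: print(t,np.round(r["point"],1),round(r["confidence"],2),w(p,*r["point"],z))
E
```

```text
0.0 [ 0.1929 -0.5942  0.4035] [-3.101  -0.4905  0.0002] 0.08552859581900703 0.1547
top [[ 0.0302 -0.9958  0.0863  0.4535]
 [-0.9995 -0.0309 -0.0068 -0.0964]
 [ 0.0094 -0.0861 -0.9962  1.1295]
 [ 0.      0.      0.      1.    ]]
tweezers_middle [355.1 231.7] 0.57 [ 0.4505 -0.2018  0.032 ]
tweezers_middle [343.3 148.7] 0.4 [ 0.6805 -0.1635  0.032 ]
tweezers_middle_plates [348.7 226.3] 0.77 [ 0.4647 -0.1835  0.037 ]
tweezers_middle_mark [350.4 227.8] 0.63 [ 0.4607 -0.1877  0.043 ]
tweezers_middle_mark [351.  213.6] 0.43 [ 0.4994 -0.1884  0.043 ]
tweezers_small [347.5 214.2] 0.54 [ 0.4979 -0.1798  0.032 ]
tweezers_large [307.  232.9] 0.48 [ 0.4432 -0.0699  0.032 ]
tweezers_middle_left_tip [309.2 236.3] 0.49 [ 0.4342 -0.0763  0.037 ]
tweezers_middle_left_tip [344.2 210. ] 0.44 [ 0.5089 -0.17    0.037 ]
tweezers_middle_right_tip [356.1 206.4] 0.39 [ 0.5198 -0.2025  0.037 ]
rack [350.8 231.7] 0.91 [ 0.45   -0.1927  0.    ]
bowl [343.7 148.6] 0.81 [ 0.6875 -0.1666  0.    ]
bowl [307.6 237.5] 0.58 [ 0.4301 -0.0712  0.    ]
shell [348.5 214.1] 0.61 [ 0.4995 -0.185   0.    ]
shell [189.  149.8] 0.48 [0.6697 0.2767 0.    ]
pot [449.7 189.9] 0.74 [ 0.5775 -0.4727  0.    ]
scene [[-0.5388 -0.6213  0.5689 -0.2979]
 [-0.8424  0.4043 -0.3562  0.4488]
 [-0.0087 -0.6712 -0.7413  1.1415]
 [ 0.      0.      0.      1.    ]]
tweezers_small [409.6 188.5] 0.47 [ 0.4528 -0.332   0.032 ]
tweezers_large [326.5 171.6] 0.74 [ 0.6535 -0.159   0.032 ]
tweezers_large [344.7 227.2] 0.51 [ 0.4349 -0.0799  0.032 ]
bowl [325.6 170.1] 0.78 [ 0.6884 -0.1779  0.    ]
bowl [408.9 192. ] 0.27 [ 0.4639 -0.3431  0.    ]
shell [200.9 232.2] 0.42 [0.6695 0.268  0.    ]
pot [346.1 225.4] 0.72 [ 0.4594 -0.1025  0.    ]
```

```bash
python3 - <<'E'
import cv2
a=cv2.imread("pics/top1.png")[120:290,250:470]
cv2.imwrite("pics/top1c.png",cv2.resize(a,(770,595),interpolation=cv2.INTER_CUBIC))
E
```

```text
(no output)
```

View pics/top1c.png

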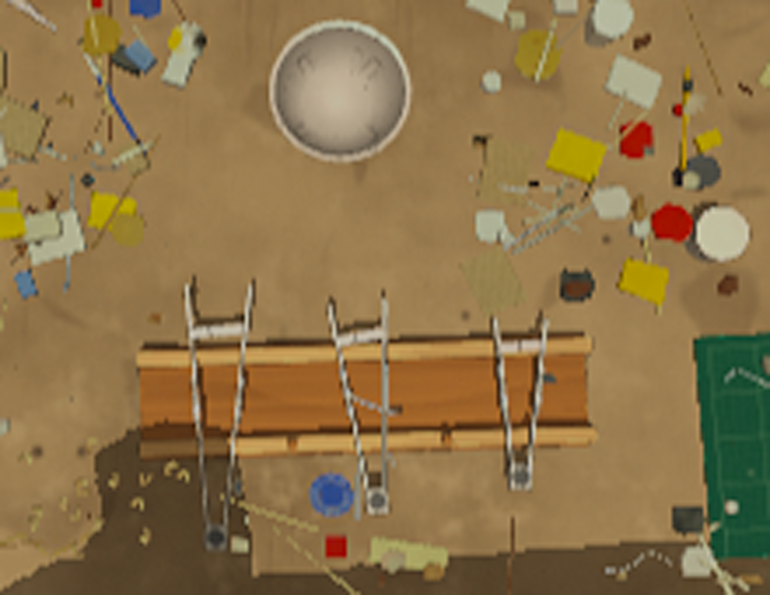

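View pics/scene1.png

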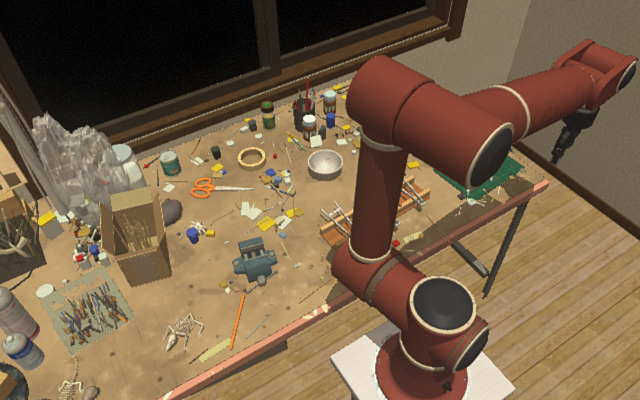

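The middle tweezers are the centre one. In full-image pixels, its heel is near (357,262) and its tips near (345,206) and (360,203). The bowl is at about (347,146). I'll refine these.

```bash
python3 - <<'E'
from h import *
np.set_printoptions(precision=4,suppress=True)
p=eyes.get_image("top")
for n,u,v in [("heel",376,498),("ltip",332,300),("rtip",385,292),("Sheel",520,476),("Sl",495,318),("Sr",545,318),("Lheel",216,538),("Ll",188,284),("Lr",251,284)]:
    print(n,w(p,250+u/3.5-.4,120+v/3.5-.4,.042))
for u,v in [(340,92)]: print("bowlrim",w(p,250+u/3.5-.4,120+v/3.5-.4,.046))
for t in ["tweezers_middle","bowl"]:
    for r in eyes.outline_of(t,p)[:2]:
        m=r["region"]; vs,us=np.nonzero(m); print(t,r["confidence"],r["box"],m.sum())
        P=np.array([w(p,u,v,.042) for u,v in zip(us,vs)]); print(P.mean(0),P.min(0),P.max(0))
a=p["img"][195:275,325:380]
cv2.imwrite("pics/top2c.png",cv2.resize(a,None,fx=7.4,fy=7.4,interpolation=cv2.INTER_NEAREST))
E
```

```text
heel [ 0.3694 -0.2079  0.042 ]
ltip [ 0.5215 -0.1701  0.042 ]
rtip [ 0.5291 -0.2114  0.042 ]
Sheel [ 0.3895 -0.3191  0.042 ]
Sl [ 0.5113 -0.2979  0.042 ]
Sr [ 0.5125 -0.337   0.042 ]
Lheel [ 0.3353 -0.0853  0.042 ]
Ll [ 0.5306 -0.0571  0.042 ]
Lr [ 0.5321 -0.1064  0.042 ]
bowlrim [ 0.6858 -0.172   0.046 ]
tweezers_middle 0.51 [345.0, 208.0, 358.7, 263.1] 138
[ 0.4311 -0.2028  0.042 ] [ 0.3582 -0.2161  0.042 ] [ 0.5182 -0.1724  0.042 ]
tweezers_middle 0.38 [344.6, 207.6, 358.1, 239.4] 75
[ 0.475  -0.1831  0.042 ] [ 0.4276 -0.2051  0.042 ] [ 0.5086 -0.1691  0.042 ]
bowl 0.74 [323.0, 129.3, 368.2, 168.0] 1278
[ 0.686  -0.1724  0.042 ] [ 0.6302 -0.2287  0.042 ] [ 0.7404 -0.1172  0.042 ]
```

View pics/top2c.png

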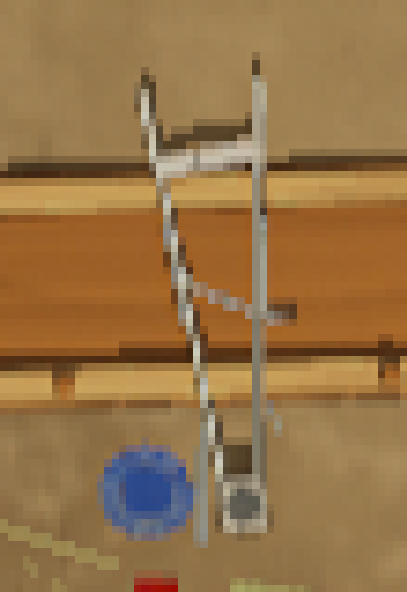

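>>> apply_moves(
  plan=[
    [0.0854,0.3714,-0.2957,0.1,0.207],
    [0.0854,0.3714,-0.2957,0.1,0.207],
    [0.0854,0.3714,-0.2957,0.1,0.207],
    [0.0854,0.3714,-0.2957,0.1,0.207],
    [0.0854,0.3714,-0.2957,0.1,0.207],
    [0.0854,0.3714,-0.2957,0.1,0.207],
    [0.0854,0.3714,-0.2957,0.1,0.207],
    [0.0854,0.3714,-0.2957,0.1,0.207],
    [0.0854,0.3714,-0.2957,0.1,0.207],
    [0.0854,0.3714,-0.2957,0.1,0.207],
    [0.0854,0.3714,-0.2957,0.1,0.207],
    [0.0854,0.3714,-0.2957,0.1,0.207],
  ],
  newtons=30,
)

```text
t: 2.35
tool_pos: [0.4559, -0.1956, 0.304]
tool_rot: [-3.136, -0.171, -0.0]
contact_force: [0.7, 0.0, -0.9]
opening: 0.0854
grip_force: 0.0
```

>>> apply_moves(
  plan=[
    [0.0854,0,0,0.03,0],
    [0.0854,0,0,0.06,0],
    [0.0854,0,0,0.08,0],
    [0.0854,0,0,0.095,0],
    [0.0854,0,0,0.105,0],
    [0.0854,0,0,0.111,0],
    [0.0854,0,0,0.111,0],
    [0.0854,0,0,0.111,0],
    [0.0854,0,0,0.111,0],
  ],
)

```text
t: 3.1
tool_pos: [0.4555, -0.199, 0.195]
tool_rot: [3.136, 0.167, 0.003]
contact_force: [-0.8, -0.2, 0.7]
opening: 0.0851
grip_force: 0.0
```

```bash
python3 - <<'E'
from h import *
o=telemetry.get_obs(); print(o["t"],o["tool_pos"],o["tool_rot"],o["contact_force"],o["opening"],ctrl.pinch_z)
for n in ("top",):
    p=eyes.get_image(n)
    a=p["img"][180:280,290:420]
    cv2.imwrite("pics/top3c.png",cv2.resize(a,(780,600),interpolation=cv2.INTER_CUBIC))
E
```

```text
3.1 [ 0.45549166 -0.19901413  0.19504356] [3.13574903 0.16734055 0.00316168] [-0.84668241 -0.22418004  0.70414817] 0.08507567605344649 0.1547
```

View pics/top3c.png

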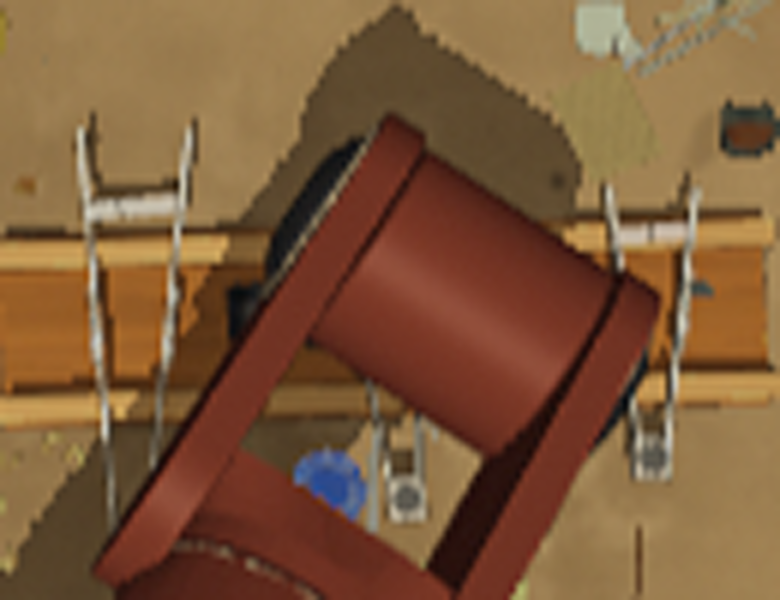

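The view is mostly covered by the arm, but the heel at crop (407,497) has not moved. I'm closing now.

>>> apply_moves(
  plan=[
    [0.06,0,0,0.004,0],
    [0.045,0,0,0.004,0],
    [0.04,0,0,0.004,0],
    [0.035,0,0,0.004,0],
    [0.032,0,0,0.004,0],
    [0.029,0,0,0.004,0],
    [0.026,0,0,0.004,0],
    [0.023,0,0,0.004,0],
    [0.022,0,0,0.004,0],
    [0.022,0,0,0.004,0],
    [0.022,0,0,0.004,0],
    [0.022,0,0,0.004,0],
  ],
)

```text
t: 4.15
tool_pos: [0.4555, -0.199, 0.1908]
tool_rot: [3.136, 0.168, 0.003]
contact_force: [-0.6, 0.0, 5.0]
opening: 0.0221
grip_force: 8.6
```

>>> apply_moves(
  plan=[
    [0.02,0,0,-0.003,0],
    [0.02,0,0,-0.008,0],
    [0.02,0,0,-0.015,0],
    [0.02,0,0,-0.025,0],
    [0.02,0,0,-0.035,0],
    [0.02,0,0,-0.045,0],
    [0.02,0,0,-0.055,0],
    [0.02,0,0,-0.06,0],
    [0.02,0,0,-0.06,0],
    [0.02,0,0,-0.06,0],
    [0.02,0,0,-0.06,0],
    [0.02,0,0,-0.06,0],
  ],
)

```text
t: 5.15
tool_pos: [0.4546, -0.1984, 0.2489]
tool_rot: [-3.136, -0.168, 0.002]
contact_force: [-0.1, 0.1, -1.2]
opening: 0.0201
grip_force: 7.7
```

```bash
python3 - <<'E'
from h import *
o=telemetry.get_obs(); print(o["t"],o["tool_pos"],o["contact_force"],o["opening"],o["grip_force"])
p=eyes.get_image("top")
for t in ("tweezers_middle_left_tip","tweezers_middle_right_tip","tweezers_middle_mark"): print([(np.round(r["point"]),r["confidence"]) for r in eyes.tip_of(t,p)])
cv2.imwrite("pics/top4c.png",cv2.resize(p["img"][180:280,290:420],(780,600),interpolation=cv2.INTER_CUBIC))
p=eyes.get_image("scene")
cv2.imwrite("pics/sc4c.png",cv2.resize(p["img"][140:260,300:460],(800,600),interpolation=cv2.INTER_CUBIC))
E
```

```text
5.15 [ 0.4546063  -0.19835955  0.24891855] [-0.06269048  0.130705   -1.1850124 ] 0.020085404850925602 7.701746374368668
[]
[]
[]
```

View pics/top4c.png

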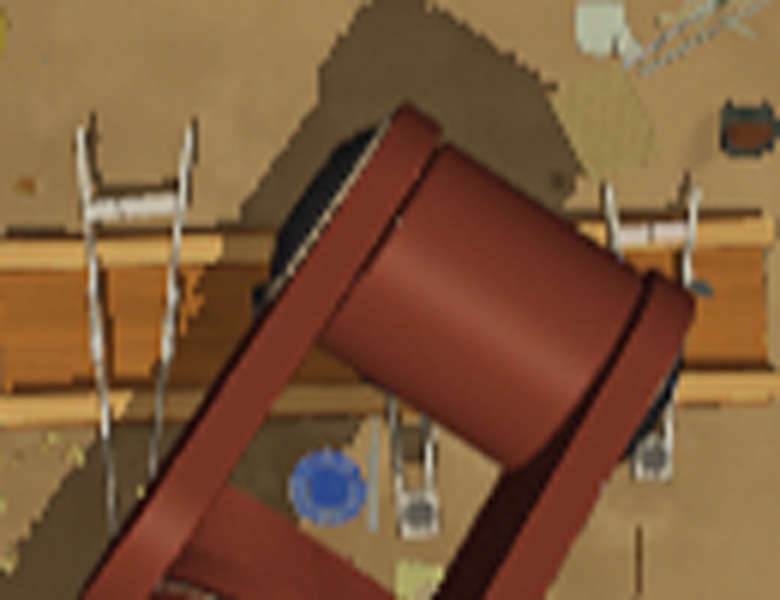

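The tweezers are lifted: the heel is now at crop (418,513), the grip is steady, and the wrist carries about 1 N. Moving straight ahead to the bowl.

>>> apply_moves(
  plan=[
    [0.02,0.01,0,0,0],
    [0.02,0.028,0,0,0],
    [0.02,0.048,0,0,0],
    [0.02,0.068,0,0,0],
    [0.02,0.088,0,0,0],
    [0.02,0.108,0,0,0],
    [0.02,0.128,0,0,0],
    [0.02,0.145,0,0,0],
    [0.02,0.155,0,0,0],
    [0.02,0.161,0,0,0],
    [0.02,0.161,0,0,0],
    [0.02,0.161,0,0,0],
  ],
)

```text
t: 6.4
tool_pos: [0.6148, -0.1813, 0.2494]
tool_rot: [-3.137, -0.168, 0.001]
contact_force: [-0.1, -0.1, -1.0]
opening: 0.0202
grip_force: 7.7
```

```bash
python3 - <<'E'
from h import *
np.set_printoptions(precision=4,suppress=True)
o=telemetry.get_obs(); print(o["t"],o["tool_pos"],o["contact_force"],o["wrist_torque"],o["opening"],o["grip_force"])
for n in ("top","scene"):
  p=eyes.get_image(n)
  for t in ("tweezers_middle_left_tip","tweezers_middle_right_tip","tweezers_middle_mark","tweezers_middle"):
    print(n,t,[(np.round(r["point"]),round(r["confidence"],2),w(p,*r["point"]),w(p,*r["point"],.095)) for r in eyes.tip_of(t,p)][:2])
  c=p["img"][120:270,290:430] if n=="top" else p["img"][120:240,260:420]
  cv2.imwrite(f"pics/{n}5.png",cv2.resize(c,None,fx=4 if n=="top" else 5,fy=4 if n=="top" else 5,interpolation=cv2.INTER_CUBIC))
E
```

```text
6.4 [ 0.6148 -0.1813  0.2494] [-0.1407 -0.0987 -0.9677] [ 0.0212  0.0359 -0.0171] 0.020190287648185392 7.700958251953125
top tweezers_middle_left_tip []
top tweezers_middle_right_tip []
top tweezers_middle_mark [(array([353., 233.]), 0.26, array([ 0.4497, -0.1607,  0.4298]), array([ 0.4479, -0.1914,  0.095 ]))]
top tweezers_middle [(array([352., 169.]), 0.53, array([ 0.5801, -0.164 ,  0.3184]), array([ 0.615 , -0.1826,  0.095 ]))]
scene tweezers_middle_left_tip []
scene tweezers_middle_right_tip []
scene tweezers_middle_mark []
scene tweezers_middle []
```

View pics/top5.png

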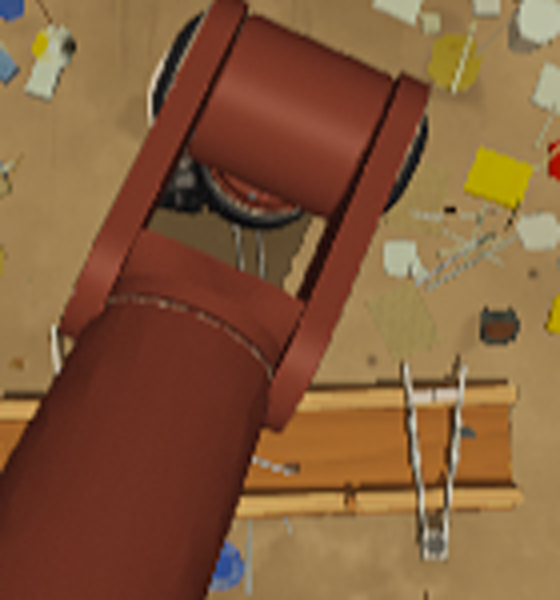

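View pics/scene5.png

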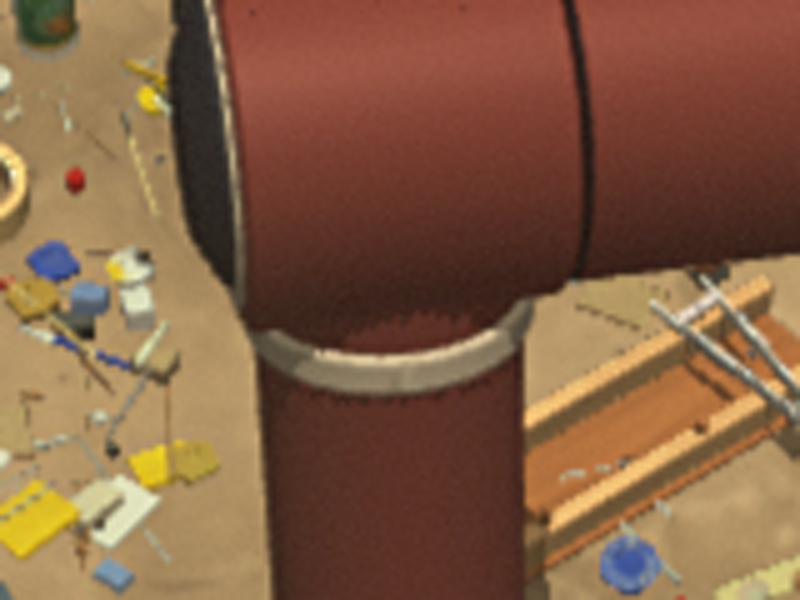

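The tips are hidden under the arm. The two legs show parallel at crop (238,245) and (261,250), and the opening of 20.2 mm corresponds to a tip gap of about 12.2 mm. I'll hold for over 2 s and check the leg height for level.

>>> apply_moves(
  plan=[
    [0.02,0,0,0,0],
    [0.02,0,0,0,0],
    [0.02,0,0,0,0],
    [0.02,0,0,0,0],
    [0.02,0,0,0,0],
    [0.02,0,0,0,0],
    [0.02,0,0,0,0],
    [0.02,0,0,0,0],
    [0.02,0,0,0,0],
    [0.02,0,0,0,0],
    [0.02,0,0,0,0],
    [0.02,0,0,0,0],
  ],
)

```text
t: 7.9
tool_pos: [0.615, -0.1814, 0.2497]
tool_rot: [3.137, 0.168, -0.0]
contact_force: [-0.8, 0.4, -0.5]
opening: 0.0203
grip_force: 7.7
```

>>> apply_moves(
  plan=[
    [0.02,0,0,0,0],
    [0.02,0,0,0,0],
    [0.02,0,0,0,0],
    [0.02,0,0,0,0],
    [0.02,0,0,0,0],
    [0.02,0,0,0,0],
    [0.02,0,0,0,0],
    [0.02,0,0,0,0],
    [0.02,0,0,0,0],
    [0.02,0,0,0,0],
    [0.02,0,0,0,0],
    [0.02,0,0,0,0],
  ],
)

```text
t: 8.9
tool_pos: [0.615, -0.1814, 0.2497]
tool_rot: [-3.137, -0.168, -0.0]
contact_force: [0.2, 0.0, -0.9]
opening: 0.02
grip_force: 7.7
```

>>> apply_moves(
  plan=[
    [0.02,0,0,0,0],
    [0.02,0,0,0,0],
    [0.02,0,0,0,0],
    [0.02,0,0,0,0],
    [0.02,0,0,0,0],
    [0.02,0,0,0,0],
    [0.02,0,0,0,0],
    [0.02,0,0,0,0],
    [0.02,0,0,0,0],
    [0.02,0,0,0,0],
    [0.02,0,0,0,0],
    [0.02,0,0,0,0],
  ],
)

```text
t: 9.9
tool_pos: [0.615, -0.1814, 0.2497]
tool_rot: [3.137, 0.168, -0.0]
contact_force: [0.8, 0.2, -1.4]
opening: 0.0206
grip_force: 7.7
```

```bash
python3 - <<'E'
from h import *
np.set_printoptions(precision=3,suppress=True)
o=telemetry.get_obs(); print(o["t"],o["tool_pos"],o["opening"],o["grip_force"])
p=eyes.get_image("top")
for v in range(172,192):
    for u in range(345,362):
        P=w(p,u,v)
        if .06<P[2]<.14: print(u,v,P)
E
```

```text
9.9 [ 0.615 -0.181  0.25 ] 0.020628304323615128 7.7030543982982635
348 177 [ 0.592 -0.174  0.098]
349 177 [ 0.592 -0.176  0.099]
349 178 [ 0.589 -0.176  0.102]
354 178 [ 0.59  -0.189  0.101]
349 179 [ 0.587 -0.176  0.098]
354 179 [ 0.587 -0.189  0.099]
349 180 [ 0.584 -0.176  0.098]
354 180 [ 0.585 -0.189  0.099]
355 180 [ 0.585 -0.192  0.1  ]
349 181 [ 0.581 -0.176  0.102]
354 181 [ 0.582 -0.19   0.097]
355 181 [ 0.582 -0.192  0.1  ]
349 182 [ 0.579 -0.176  0.101]
354 182 [ 0.58  -0.19   0.092]
355 182 [ 0.58  -0.192  0.1  ]
349 183 [ 0.577 -0.177  0.096]
350 183 [ 0.576 -0.179  0.102]
354 183 [ 0.577 -0.19   0.095]
355 183 [ 0.577 -0.192  0.099]
349 184 [ 0.574 -0.177  0.1  ]
350 184 [ 0.574 -0.179  0.103]
354 184 [ 0.575 -0.19   0.092]
355 184 [ 0.574 -0.192  0.099]
349 185 [ 0.572 -0.177  0.094]
350 185 [ 0.571 -0.179  0.102]
355 185 [ 0.572 -0.192  0.098]
349 186 [ 0.57  -0.178  0.089]
350 186 [ 0.568 -0.179  0.102]
355 186 [ 0.569 -0.192  0.1  ]
350 187 [ 0.566 -0.18   0.097]
355 187 [ 0.567 -0.193  0.098]
355 188 [ 0.564 -0.192  0.099]
355 189 [ 0.561 -0.192  0.1  ]
356 190 [ 0.559 -0.195  0.1  ]
```

The legs are level: their height is about 0.10 m along the visible length. They are also parallel, and the tips are over the bowl centre. The hold has been steady for 3 s, so I'm handing in.

```bash
python3 -c "
from station import ctrl
print(ctrl.finish_job())"
```

```text
the job is handed in; nothing more can be done
None
```

The job is handed in with the arm holding the middle tweezers level over the steel bowl at about 10 cm. The tip gap is 12–13 mm, worked out from the finger opening and held over 3 s; the arm hid the tips and mark from both cameras.

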